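# Open the ball mill, unlock the grinding dish and lift it out level

### The job

The small ball mill has finished its run. Lift its clear cover off by the bar handle and set it down gently, upright, on the free table beside the mill; then grip the round grinding dish, turn it a quarter turn anticlockwise (seen from above) in its seat to free its lugs from the two catches, and lift it straight up out of the mill, level, so that the loose ball stays in the middle of the dish. Finish while holding the dish still and level about 10 cm above its seat over the mill, and leave the bottles and the jar round about standing where they are.

Things in the scene. Friction and masses are not known exactly. Their poses are not given: they have to be found in the camera images.
- mill: Bench-top ball mill, fixed: grey rounded housing 150 (x) x 160 (y) mm, black control panel on its -x side. Origin at table height on the vertical axis of the seat, z up. On top, all concentric: a ledge (radius 67, top z = 64 mm) on which the cover stands, and a step inside it (radius 54, up to z = 70) that centres the cover with 3 mm play.
- mill_deck (a point): Centre of the round aluminium deck (radius 48) on which the dish stands, 80 mm above the table, with a guide wall at its edge (inner radius 42, 4.5 mm high).
- mill_catch (a point): Middle of the top of the catch on the mill's +x side, 92.5 mm above the table, 41 mm from the axis; its twin is on the -x side. Each is a steel hook 58 degrees wide with a lip over the dish's lug, reaching in to radius 33. A stop closes its clockwise end: the dish can turn only anticlockwise seen from above; the lugs are clear of the lips from about 50 degrees on, and well clear at 90.
- dish: Round steel dish, loose, 0.25 kg, open at the top: outer diameter 58, height 40, wall 3.5 mm. Origin: centre of its underside. Flat lugs (5 thick, 22 wide) at its foot along its +x and -x reach radius 38. It starts on the deck, its x within 4 degrees of the mill's, lugs under the lips, 2 to 3 mm play. Grip it across the outside of the wall at any yaw, fingertips 18 to 25 mm above its underside.
- dish_center (a point): Point on the dish's axis 27 mm above its underside: the ball's centre when the ball lies in the middle. The floor is dished, lowest in the middle (16 mm above the underside), almost flat to radius 5 mm, then rising at 9 degrees, and at 24 degrees near the wall.
- ball_center (a point): Centre of the loose polished steel ball, diameter 22, about 44 g, which lies in the dish and rolls freely.
- cover: Clear plastic cover, an upside-down round vessel open below, 0.15 to 0.31 kg. Outer radius 61, wall 4, flat top 70 mm above its origin, 107 overall with the handle. Origin: centre of its open underside, z up. It starts on the mill's ledge (origin 64 mm above the table) over dish and ball, turned at most 0.28 rad from the mill's yaw.
- cover_handle (a point): Middle of the handle on the cover, 102 mm above the cover's underside: a round steel bar, diameter 10, along the cover's y axis, straight for 48 mm, 27 mm free below it; posts 32 mm either side of the middle.
- amber_bottle: Brown bottle 66 x 66 x 155 mm, standing about 0.35 to 0.45 m to one side of the mill (left or right). The table between it and the mill is free. Origin: centre of its underside.
- dropper_a: Small dropper bottle 30 x 30 x 92 mm, standing close behind the mill (far side). Origin: centre of its underside.
- dropper_b: A second such dropper bottle, beside the first behind the mill.
- jar_a: Clear stoppered jar 67 x 67 x 116 mm standing farther back on the table. Origin: centre of its underside.
Things that resemble listed ones, but are neither listed nor needed, are in the scene too. What is shaped like the cover but yellow is not meant.

How it is judged:
By the outcome, as a careful person would: the job done as asked, in the order asked, and still so for the second after the job is handed in, while the arm keeps its last pose, push and grip.
It also fails if it takes over 61 s, if anything falls off the work surface, if the arm or the gripper's body presses on something with over 40 N, if the wrist force passes 120 N, or if a joint passes its speed limit or range.

### The arm

A 6-joint arm with a two-finger parallel gripper is mounted at the origin on a cart in front of the work surface, level with it; the furniture and walls round the work are solid. World frame = base frame: x ahead of the robot, y to its left, z up, the work surface at z = 0. Lengths are in m, angles in rad, forces in N, time in s.
With the tool pointing down it reaches from about 0.325 to 1 m from the base axis. Payload 5.1 kg.
Tool frame: the origin (TCP) lies midway between the tips of the shut fingers; the grasp point (between the pads) lies 19 mm behind it; z points along the fingers, y is the direction in which the jaws open and shut (so a half turn about z gives the same grasp; the last joint's range is limited). The gripper opens to 85 mm and grips with 20 to 120 N. Pads are 22 mm wide; open, the fingers measure 114 mm over their backs; the gripper's body (76 mm by 85 mm) begins 54 mm behind the grasp point. The pads swing forward as they close: fully open they stand 13 mm farther back than shut.
Start: joints at [-1.323, 0.124, 1.65, -0, 1.367, -0.083], TCP at [0.211, -0.615, 0.231] pointing down, gripper open.
Joint ranges: [-2.61, 2.61], [-1.02, 2.33], [0.03, 2.71], [-1.35, 4.49], [0.32, 2.68], [-2.91, 2.91]. Speed limits (rad/s): [2.57, 2.57, 3.14, 3.14, 3.14, 3.14].

### API

Orientations are given as a 3x3 rotation matrix whose columns are the frame's x, y, z axes.
In Python, from bench import r gives the robot as it stands. Calls block until the motion is done:
- r.goto(position, orientation): joint-space move of the TCP to a pose.
- r.move_linear(position, velocity=0.15, rotation=None): straight line of the TCP; rotation=None keeps the orientation; velocity is the mean speed in m/s.
- r.goto_joints(angles): joint-space move.
- r.command_gripper(opening, newtons=None): finger opening in m; newtons is the grip in N (None keeps the last); returns when the fingers have stopped.
- r.sleep(seconds).
- r.ik(position, orientation): joint angles nearest the present ones, or None.
- r.get_state(): the state.
- r.get_image(name): name is "scene" or "top" or "wrist"; returns a dict with "color" (480x640x3 uint8, red, green, blue), "fx", "fy", "cx", "cy" (pixels), "extrinsics" (4x4, takes a point from camera to world coordinates); the wrist camera has in their place "tool_from_camera" (4x4, takes a point from camera to tool coordinates, whose origin is the TCP and whose axes are the flange's). Camera axes: x right, y down, z forward; pixel columns grow to the right and rows downward; lengths in m; the calibration is good to about 2 mm. A picture is of the moment at which its call begins: read the wrist's pose just before it. There is no depth.
A pose or a line that the arm cannot do raises r.IKError and nothing moves.
- r.sign_off(): hands the job in, once; it reports no verdict.
The state is a dict: "t": time; "q": joint angles; "joint_vel": joint speeds; "tau": joint torques, N m; "tool_pos": TCP position; "tool_rot": TCP orientation; "wrist_force": force on the tool from outside, world axes, zero at the start; "ft_torque": the same for the moment, N m; "opening": finger opening in m.
Only numpy, scipy, OpenCV 4.12 (cv2) and the standard library are available. Lean on these libraries where they do the work, as an engineer would, in place of code of your own. Each camera call takes 0.05 s, during which the arm holds its last target. There are 200 camera calls.

## Working session

There is one attempt and no reset: what is moved stays moved. The work goes in short steps, each a Python script; the robot and the scene stay as the last script left them, time stands still between calls to the robot, and variables do not carry over. Pictures are saved under pics/ and viewed, about 8 in all and at most 12, crops included, and the job is handed in when it is done.

```bash
mkdir -p pics; ls; python3 - <<'E'
from bench import r
import cv2,numpy as np
np.set_printoptions(precision=4,suppress=True)
s=r.get_state();print(s['t'],s['opening'],s['tool_pos'],s['tool_rot'],s['wrist_force'])
for n in("scene","top"):
    d=r.get_image(n);cv2.imwrite(f"pics/{n}0.png",d["color"][:,:,::-1]);print(n,d["fx"],d["fy"],d["cx"],d["cy"]);print(np.array(d["extrinsics"]))
d=r.get_image("wrist");print({k:v for k,v in d.items() if k!="color"})
E
```

```text
pics
0.0 0.08538563688955392 [ 0.2109 -0.6142  0.23  ] [[ 0.9458  0.3248 -0.0005]
 [ 0.3248 -0.9458  0.002 ]
 [ 0.0002 -0.0021 -1.    ]] [-0.8506 -0.1399  0.3137]
scene 514.0561440771248 514.0561440771248 316.85880128647767 239.50354357843543
[[-0.6996 -0.4661  0.5415  0.1129]
 [-0.7143  0.437  -0.5467  0.4051]
 [ 0.0182 -0.7693 -0.6386  0.702 ]
 [ 0.      0.      0.      1.    ]]
top 465.8851528575389 465.8851528575389 318.9048062034075 241.9744187719616
[[-0.0175 -0.9844  0.175   0.4304]
 [-0.9996  0.0209  0.0179 -0.0867]
 [-0.0213 -0.1747 -0.9844  1.0302]
 [ 0.      0.      0.      1.    ]]
{'fx': 352.2670899108793, 'fy': 352.2670899108793, 'cx': 322.1322547205291, 'cy': 236.6753284740531, 'tool_from_camera': array([[-0.0002, -0.9574, -0.2889,  0.0743],
       [ 1.    , -0.0002, -0.    ,  0.0012],
       [-0.    , -0.2889,  0.9574, -0.1425],
       [ 0.    ,  0.    ,  0.    ,  1.    ]])}
```

View pics/scene0.png

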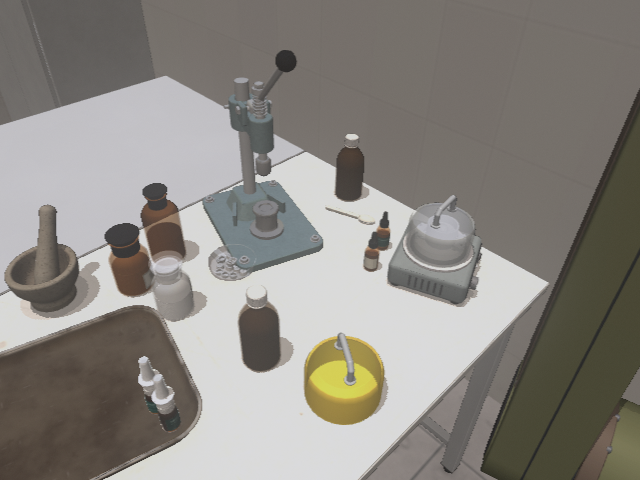

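View pics/top0.png

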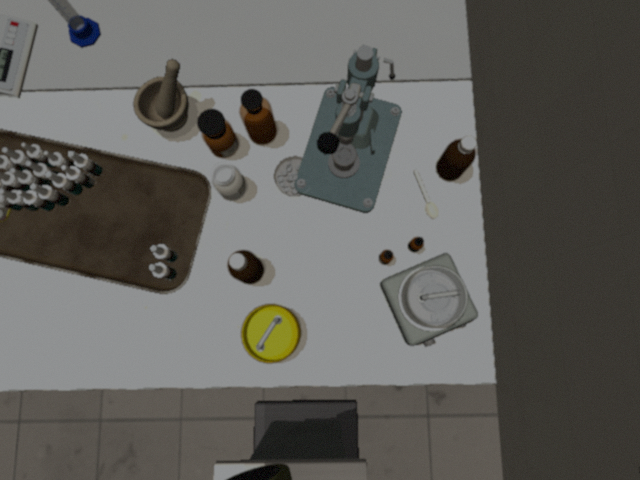

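The scene view shows the mill at the right end of the table, with its clear cover at (440,230). The droppers are behind it at (372,255) and (384,232). In the top view the mill is at (430,298), the yellow decoy at (271,333) and the amber bottle at (246,266), so the table around (338,288) is free. Next I'll compute rough positions and look from the wrist.

```bash
cat > h.py <<'E'
from bench import r
import numpy as np, cv2
np.set_printoptions(precision=4,suppress=True)
def cam(n):
    s=r.get_state(); d=r.get_image(n)
    if n=="wrist":
        T=np.eye(4);T[:3,:3]=s['tool_rot'];T[:3,3]=s['tool_pos'];E=T@np.array(d["tool_from_camera"])
    else:E=np.array(d["extrinsics"])
    return d["color"][:,:,::-1].copy(),(d["fx"],d["fy"],d["cx"],d["cy"]),E
def ray(u,v,K,E,z):
    p=E[:3,:3]@np.array([(u-K[2])/K[0],(v-K[3])/K[1],1.]);o=E[:3,3]
    return o+p*(z-o[2])/p[2]
def proj(P,K,E):
    c=(np.asarray(P,float)-E[:3,3])@E[:3,:3]
    return np.stack([c[...,0]/c[...,2]*K[0]+K[2],c[...,1]/c[...,2]*K[1]+K[3]],-1)
def down(a): # jaw (tool y) direction angle a in world; tool z down
    c,s=np.cos(a),np.sin(a); y=np.array([c,s,0]);z=np.array([0,0,-1.]);return np.stack([np.cross(y,z),y,z],1)
def st(m=""):
    s=r.get_state();print(m,round(s['t'],2),s['tool_pos'],'F',s['wrist_force'],'op',round(s['opening'],4));return s
E
python3 - <<'E'
from h import *
c,K,E=cam("top");np.savez("topcam.npz",K=K,E=E)
m=[ray(u,v,K,E,.166) for u,v in((421,296),(458,294))];print(m)
for u,v,z in((383,283,.055),(446,255,.055),(477,315,.055),(413,345,.055),(386,257,.08),(416,244,.08),(338,288,0),(300,333,.07),(495,384,0),(475,80,0),(266,266,0)):print(u,v,ray(u,v,K,E,z))
p=(m[0]+m[1])/2
for a in(0,.3,-.3,np.pi,1.57,-1.57):print(a,r.ik([p[0],p[1],.3],down(a)))
c2,K2,E2=cam("scene")
a=cv2.resize(c[240:360,370:490],(400,400),interpolation=2);b=cv2.resize(c2[185:305,380:500],(400,400),interpolation=2)
cv2.imwrite("pics/crop1.png",np.hstack([a,b]))
E
```

```text
[array([ 0.4793, -0.2569,  0.166 ]), array([ 0.4817, -0.3247,  0.166 ])]
383 283 [ 0.514  -0.2012  0.055 ]
446 255 [ 0.5703 -0.3358  0.055 ]
477 315 [ 0.4446 -0.3911  0.055 ]
413 345 [ 0.3866 -0.257   0.055 ]
386 257 [ 0.5651 -0.2067  0.08  ]
416 244 [ 0.5909 -0.2695  0.08  ]
338 288 [ 0.5096 -0.1083  0.    ]
300 333 [ 0.4148 -0.0277  0.07  ]
495 384 [ 0.3007 -0.435   0.    ]
475 80 [ 0.9965 -0.4456  0.    ]
266 266 [0.5617 0.051  0.    ]
0 [-0.6398 -0.1057  1.7669 -0.      1.4804 -0.6398]
0.3 [-0.6398 -0.1057  1.7669 -0.      1.4804 -0.9398]
-0.3 [-0.6398 -0.1057  1.7669 -0.      1.4804 -0.3398]
3.141592653589793 [-0.6398 -0.1057  1.7669 -0.      1.4804  2.5018]
1.57 [-0.6398 -0.1057  1.7669 -0.      1.4804 -2.2098]
-1.57 [-0.6398 -0.1057  1.7669 -0.      1.4804  0.9302]
```

View pics/crop1.png

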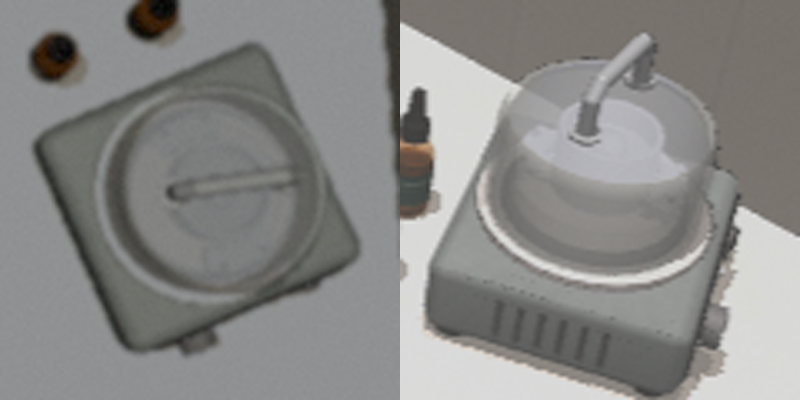

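```bash
python3 - <<'E'
from h import *
R=down(.1)
print(r.ik([.48,-.292,.30],R))
r.goto([.48,-.292,.30],R);st()
c,K,E=cam("wrist");np.savez("w1.npz",K=K,E=E,c=c)
x=cv2.resize(c[60:420,80:560],(800,600),interpolation=2)
cv2.imwrite("pics/w1.png",x)
E
```

```text
[-0.6421 -0.1052  1.7664 -0.      1.4804 -0.7421]
 1.82 [ 0.4796 -0.2927  0.2997] F [ 0.0792  0.123  -0.241 ] op 0.0859
```

View pics/w1.png

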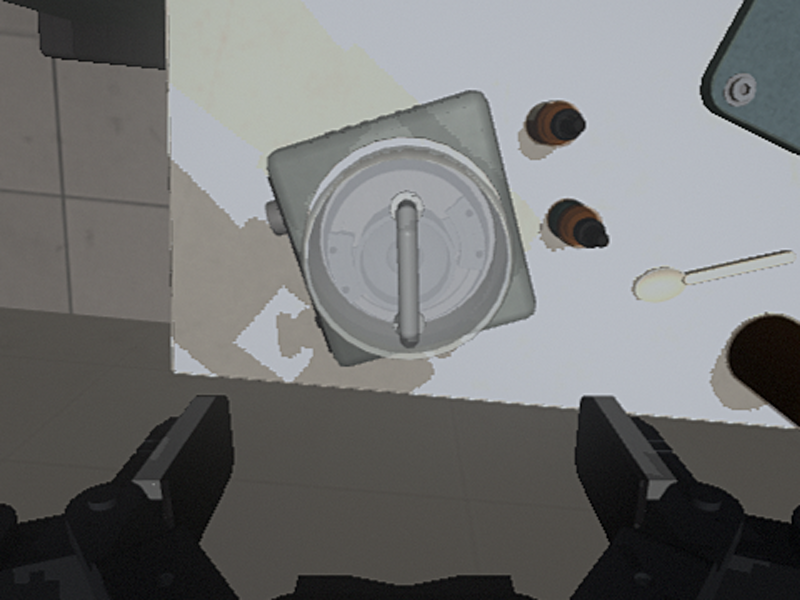

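The wrist view shows the bar running from about (406,208) to (408,338) in the crop. The cover rim is at x 303–515, and the lit housing edge runs from (272,155) to (480,95). Next I'll fit the pose and overlay the model.

```bash
cat > fit.py <<'E'
from h import *
d=np.load("w1.npz");K,E,c=d['K'],d['E'],d['c']
f=lambda u,v,z:ray(u*.6+80,v*.6+60,K,E,z)
a,b=f(406.5,215,.166),f(408.5,325,.166);print(a,b)
yaw=np.arctan2(-(a-b)[0],(a-b)[1]);print("handle yaw",yaw,(a+b)/2)
q=[f(u,v,.055) for u,v in((270,153),(487,90),(537,313),(340,366))];print(*q,sum(q)/4)
for i,j in((0,1),(3,2),(3,0),(2,1)):
    e=q[j]-q[i];print(np.linalg.norm(e),np.degrees(np.arctan2(e[1],e[0])))
E
python3 fit.py
cat > ov.py <<'E'
from h import *
def overlay(img,K,E,mx,my,myaw,cx,cy,cyaw,z0=.064,sc=1):
    t=np.linspace(0,2*np.pi,90)
    def dr(P,col,close=True):
        p=proj(P,K,E);cv2.polylines(img,[(p*16).astype(np.int32)],close,col,1,cv2.LINE_AA,4)
    circ=lambda x,y,r_,z:np.stack([x+r_*np.cos(t),y+r_*np.sin(t),0*t+z],1)
    def loc(P,x,y,a):
        P=np.array(P,float);c,s=np.cos(a),np.sin(a);return np.stack([x+c*P[:,0]-s*P[:,1],y+s*P[:,0]+c*P[:,1],P[:,2]],1)
    dr(circ(cx,cy,.061,z0+.07),(0,0,255));dr(circ(cx,cy,.061,z0),(0,128,255))
    dr(loc([[0,-.024,z0+.102],[0,.024,z0+.102]],cx,cy,cyaw),(255,0,255),False)
    dr(circ(mx,my,.067,.064),(0,255,0))
    dr(loc([[-.075,-.08,.055],[.075,-.08,.055],[.075,.08,.055],[-.075,.08,.055]],mx,my,myaw),(255,0,0))
E
```

```text
[ 0.479  -0.2642  0.166 ] [ 0.4855 -0.319   0.166 ]
handle yaw 0.11797873410326251 [ 0.4823 -0.2916  0.166 ]
[ 0.3901 -0.2507  0.055 ] [ 0.5235 -0.1991  0.055 ] [ 0.5785 -0.3411  0.055 ] [ 0.4448 -0.3944  0.055 ] [ 0.4842 -0.2963  0.055 ]
0.14299515371855112 21.15026289078876
0.1439649662738982 21.76281848028456
0.15375242100283903 110.83532722383734
0.15221102663735822 111.19410260528282
```

```bash
python3 - <<'E'
from ov import *
d=np.load("w1.npz");c=d['c'].copy();K=d['K'];E=d['E']
# upscale with matching K
s=2.;K2=np.array([K[0]*s,K[1]*s,(K[2]-170)*s,(K[3]-95)*s])
img=cv2.resize(c[95:295,170:470],None,fx=s,fy=s,interpolation=2);overlay(img,K2,E,.4825,-.294,.371,.4825,-.294,.118)
t=np.load("topcam.npz");k=t['K'];s=2.5
tc=cv2.imread("pics/top0.png")[240:360,370:450+40];K3=np.array([k[0]*s,k[1]*s,(k[2]-370)*s,(k[3]-240)*s])
im2=cv2.resize(tc,None,fx=s,fy=s,interpolation=2);overlay(im2,K3,t['E'],.4825,-.294,.371,.4825,-.294,.118)
W=np.zeros((400,900,3),np.uint8);W[:400,:600]=img;W[:300,600:]=im2
cv2.imwrite("pics/ov1.png",cv2.resize(W,(800,356),interpolation=3))
E
```

```text
(no output)
```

View pics/ov1.png

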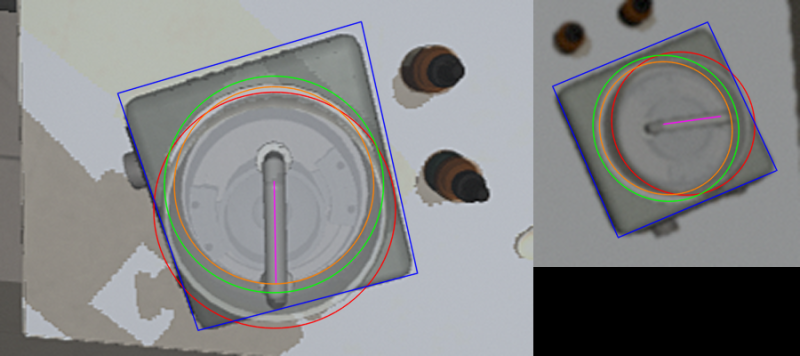

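The overlay fits the bar, and the mill centre is good to about 2 mm. I'll grip the handle and lift.

```bash
python3 - <<'E'
from h import *
R=down(.118);p=np.array([.4825,-.2920,.149])
r.command_gripper(.05,60)
r.goto(p+[0,0,.06],R)
r.move_linear(p,.08);st("at")
r.command_gripper(0.0,60);s0=st("grip")
r.sleep(.2);s0=st("grip")
r.move_linear(p+[0,0,.02],.05);st("up2")
r.move_linear(p+[0,0,.12],.12);st("up")
r.sleep(.2);st()
c,K,E=cam("scene");cv2.imwrite("pics/s2.png",c)
E
```

```text
at 3.66 [ 0.4828 -0.2922  0.1494] F [0.2417 0.2292 0.2937] op 0.0501
grip 4.12 [ 0.4824 -0.2922  0.1496] F [-2.9258 -0.0654  3.3356] op 0.0078
grip 4.32 [ 0.4824 -0.2922  0.1495] F [-3.4788  0.4835  5.0079] op 0.0076
up2 4.87 [ 0.4826 -0.2919  0.1691] F [-0.1092 -0.0966 -3.1465] op 0.0077
up 5.85 [ 0.482  -0.2917  0.2677] F [-0.3682 -0.2211 -2.1312] op 0.0074
 6.05 [ 0.4821 -0.2917  0.2678] F [-0.0666 -0.4037 -3.2249] op 0.0075
```

View pics/s2.png

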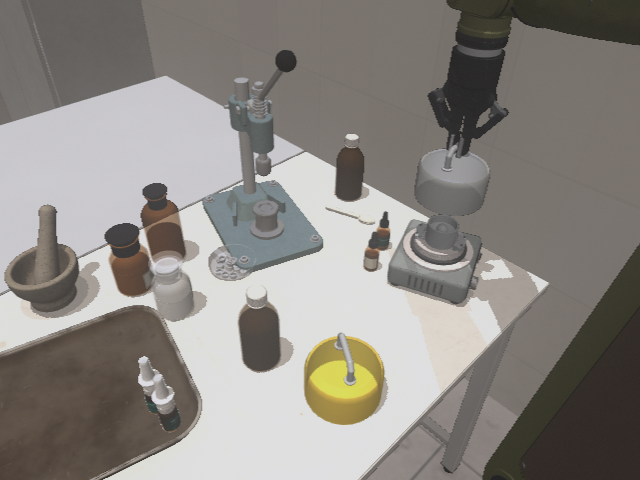

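The cover hangs level from the handle, and the dish is still in the mill. Now I'll set the cover down.

```bash
python3 - <<'E'
from h import *
R=down(.118)
r.move_linear([.50,-.108,.268],.15);st()
r.move_linear([.50,-.108,.095],.12);r.sleep(.2);s=st("low");f0=s['wrist_force'][2]
z=.095
while z>.080:
    z-=.0015;r.move_linear([.50,-.108,z],.02);r.sleep(.05);s=r.get_state()
    if s['wrist_force'][2]-f0>2: break
st("touch");r.sleep(.2)
r.command_gripper(.03);st("half")
r.command_gripper(.05);st("rel")
r.move_linear([.50,-.108,z+.06],.1);st("clear")
r.goto([.4825,-.294,.30],down(.118));r.sleep(.2)
c,K,E=cam("wrist");np.savez("w2.npz",K=K,E=E,c=c)
c2,_,_=cam("scene")
W=np.zeros((420,800,3),np.uint8);W[:,:500]=cv2.resize(c[70:322,170:470],(500,420),interpolation=2);W[:280,500:]=cv2.resize(c2[190:470,220:520],(300,280))
cv2.imwrite("pics/w2.png",W);st()
E
```

```text
7.48 [ 0.5    -0.1085  0.268 ] F [-0.9483 -0.2002 -1.7217] op 0.0079
low 9.28 [ 0.5004 -0.1081  0.0956] F [ 0.3943  0.2096 -2.8502] op 0.0081
touch 11.38 [ 0.5    -0.1081  0.0854] F [-4.2809  0.7457  5.7082] op 0.0078
half 11.92 [ 0.5002 -0.108   0.0844] F [ 0.6535 -0.8764 -0.5488] op 0.0299
rel 12.25 [ 0.5    -0.108   0.0845] F [ 0.3809 -0.4091  0.2157] op 0.0499
clear 13.0 [ 0.4996 -0.1079  0.144 ] F [0.1887 0.2606 0.2631] op 0.0498
 14.26 [ 0.4825 -0.293   0.299 ] F [ 0.3219 -0.1296  0.1028] op 0.0497
```

View pics/w2.png

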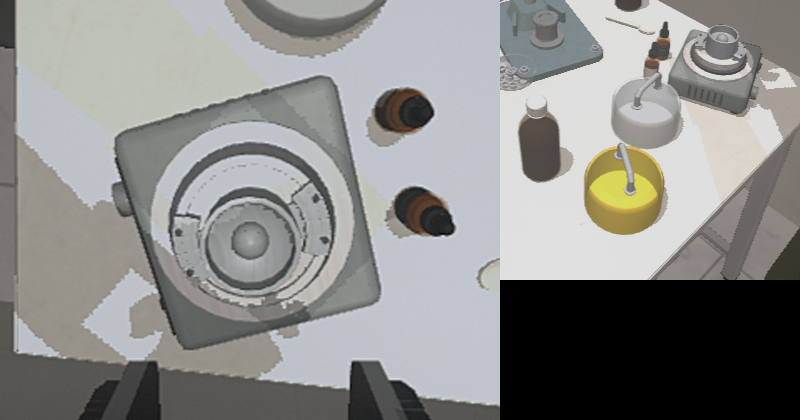

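The cover stands upright on the free table. The dish rim spans x 199–302 and y 190–294 in the wrist crop, centred at about (250,243). The ball sits in the middle at (249,240), and the ledge ring is centred at about (252,220).

```bash
python3 - <<'E'
from h import *
d=np.load("w2.npz");K,E,c=d['K'],d['E'],d['c']
f=lambda u,v,z:ray(u*.6+170,v*.6+70,K,E,z)
print("dish",f(250.5,243,.12),"diam",(f(302,243,.12)-f(199,243,.12))[:2],"ball",f(249.5,240.5,.107),"ledge",f(252,221,.064))
t=np.linspace(0,2*np.pi,100);s=4.
x,y=.4825,-.294
K2=np.array([K[0]*s,K[1]*s,(K[2]-250)*s,(K[3]-130)*s]);img=cv2.resize(c[130:280,250:400],None,fx=s,fy=s,interpolation=2)
for rr,z,col in((.029,.12,(0,0,255)),(.067,.064,(0,255,0)),(.054,.07,(255,0,0)),(.011,.107,(255,0,255))):
    p=proj(np.stack([x+rr*np.cos(t),y+rr*np.sin(t),0*t+z],1),K2,E);cv2.polylines(img,[(p*16).astype(np.int32)],True,col,1,16,4)
cv2.imwrite("pics/ov2.png",img)
for a in(0.37,-1.2,-.9,-.5):
  print(a,r.ik([x,y,.15],down(a)),r.ik([x,y,.15],down(a+1.6)))
E
```

```text
dish [ 0.4818 -0.2963  0.12  ] diam [0.0574 0.0069] ball [ 0.4813 -0.2979  0.107 ] ledge [ 0.4822 -0.2947  0.064 ]
0.37 [-0.6423  0.0024  1.9184 -0.      1.2207 -1.0123] [-0.6423  0.0024  1.9184 -0.      1.2207 -2.6123]
-1.2 [-0.6423  0.0024  1.9184 -0.      1.2207  0.5577] [-0.6423  0.0024  1.9184 -0.      1.2207 -1.0423]
-0.9 [-0.6423  0.0024  1.9184 -0.      1.2207  0.2577] [-0.6423  0.0024  1.9184 -0.      1.2207 -1.3423]
-0.5 [-0.6423  0.0024  1.9184 -0.      1.2207 -0.1423] [-0.6423  0.0024  1.9184 -0.      1.2207 -1.7423]
```

View pics/ov2.png

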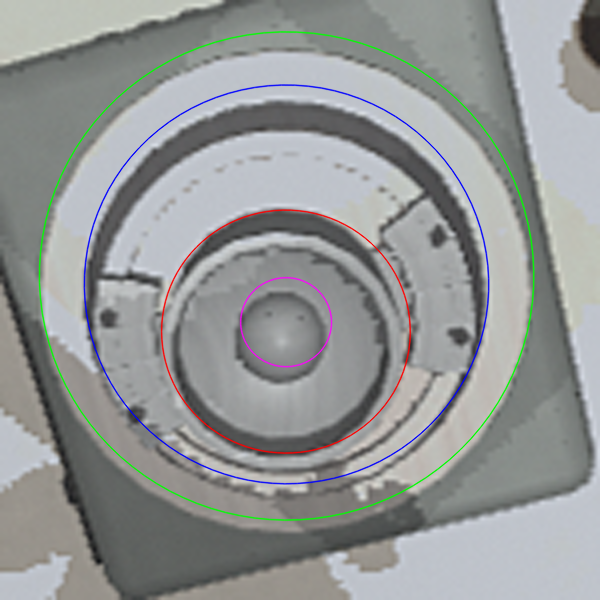

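The overlay shows the dish, ball and ledge all about 3.5 mm further toward −y than the model. I'll check from the opposite side so that any camera bias cancels.

```bash
python3 - <<'E'
from h import *
x,y=.4818,-.2972
R=down(.118+np.pi)
r.goto([x,y,.30],R);r.sleep(.2);st()
c,K,E=cam("wrist");np.savez("w3.npz",K=K,E=E,c=c)
t=np.linspace(0,2*np.pi,100);out=[]
for n in("w2","w3"):
    d=np.load(n+".npz");K,E,c=d['K'],d['E'],d['c'];s=2.6
    o=proj(np.array([[x,y,.1]]),K,E)[0];u0,v0=int(o[0])-75,int(o[1])-75;print(n,u0,v0)
    K2=np.array([K[0]*s,K[1]*s,(K[2]-u0)*s,(K[3]-v0)*s]);img=cv2.resize(c[v0:v0+150,u0:u0+150],(390,390),interpolation=2)
    for rr,z,col in((.029,.12,(0,0,255)),(.067,.064,(0,255,0)),(.011,.107,(255,0,255))):
        p=proj(np.stack([x+rr*np.cos(t),y+rr*np.sin(t),0*t+z],1),K2,E);cv2.polylines(img,[(p*16).astype(np.int32)],True,col,1,16,4)
    out.append(img)
cv2.imwrite("pics/ov3.png",cv2.resize(np.hstack(out),(800,400),interpolation=2))
E
```

```text
17.1 [ 0.4818 -0.2972  0.3   ] F [ 0.0091 -0.4192 -0.2371] op 0.0499
w2 245 137
w3 248 133
```

View pics/ov3.png

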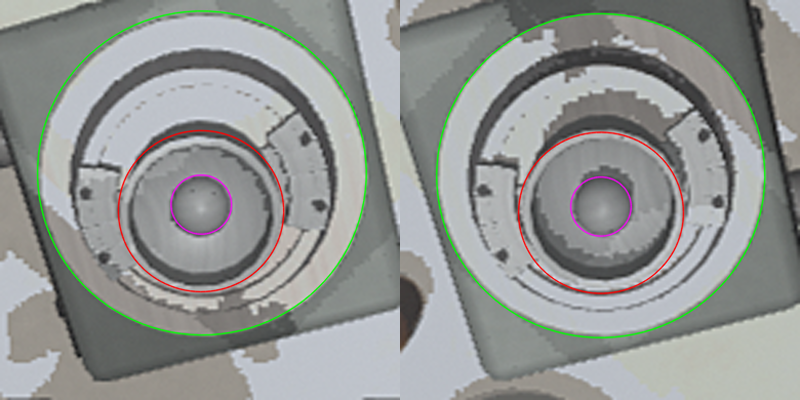

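Both opposite views agree, so the centre is (0.4818, −0.2972) to within about 1 mm and the ball is in the middle. Now I'll grip and turn.

```bash
python3 - <<'E'
from h import *
x,y,z=.4818,-.2972,.094
a0=.37-np.pi/2
r.command_gripper(.085,50)
r.goto([x,y,.17],down(a0))
r.move_linear([x,y,z],.08);st("at")
r.command_gripper(.054,50);st("grip");r.sleep(.2);s=st("grip")
print(s['ft_torque'])
q=np.array(s['q']);q0=r.ik([x,y,z],down(a0));print(q0)
for k in range(1,6):
    t=np.array(q0);t[5]-=k*.325   # total 1.625
    r.goto_joints(t);s=st(k);print(s['ft_torque'],s['q'][5])
    if np.linalg.norm(s['wrist_force'])>35: print("STOP");break
r.sleep(.3);s=st("end")
c,K,E=cam("scene");c3,_,_=cam("wrist")
cv2.imwrite("pics/s4.png",np.hstack([cv2.resize(c[190:310,380:500],(400,400),interpolation=2),cv2.resize(c3[100:400,170:470],(400,400))]))
E
```

```text
at 20.29 [ 0.4822 -0.2976  0.0947] F [-0.5328 -0.3388  0.4428] op 0.0849
grip 20.67 [ 0.4824 -0.2976  0.0952] F [-0.6991  0.6259  5.2745] op 0.0571
grip 20.87 [ 0.4824 -0.2975  0.0952] F [-0.2448  0.8195  5.6982] op 0.0566
[0.235  0.1481 0.0109]
[-0.6475  0.0665  1.9547 -0.      1.1203  0.5533]
1 21.27 [ 0.4826 -0.2975  0.0952] F [0.3084 0.6088 5.3021] op 0.0566
[0.2134 0.1009 0.0963] 0.22797486251139104
2 21.68 [ 0.4825 -0.2975  0.0952] F [0.4078 0.9016 5.4354] op 0.0569
[0.2464 0.1207 0.1111] -0.09697700725473095
3 22.09 [ 0.4825 -0.2976  0.0952] F [0.3738 0.8282 5.2326] op 0.0565
[0.0964 0.1242 0.0232] -0.4220432485106401
4 22.5 [ 0.4825 -0.2977  0.0952] F [-0.5493  0.8009  4.9952] op 0.0569
[0.0705 0.1432 0.0686] -0.7470828378525465
5 22.91 [ 0.4824 -0.2978  0.0952] F [-0.45    0.315   5.5279] op 0.0569
[0.0366 0.1367 0.1401] -1.0722041227217738
end 23.21 [ 0.4824 -0.2977  0.0952] F [-1.1     0.7389  5.6432] op 0.0568
```

View pics/s4.png

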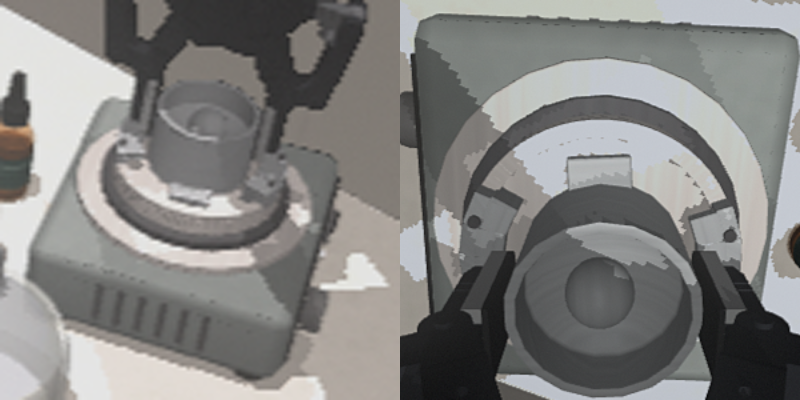

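Both views show the dish turned about 90°, with its lug at right angles to the catches and the ball in the middle. I'll lift slowly.

```bash
python3 - <<'E'
from h import *
x,y,z=.4818,-.2972,.094
R=down(.37-np.pi/2+1.625)
r.move_linear([x,y,z+.015],.02,R);s=st("15mm")
if np.linalg.norm(s['wrist_force'])<15:
    r.move_linear([x,y,z+.101],.05,R);r.sleep(.5);s=st("up");print(s['tool_rot'][:,2],np.abs(s['joint_vel']).max())
c,K,E=cam("scene");c3,_,_=cam("wrist")
cv2.imwrite("pics/s5.png",np.hstack([cv2.resize(c[100:400,220:520],(400,400),interpolation=2),cv2.resize(c3[100:400,170:470],(400,400))]))
E
```

```text
15mm 24.21 [ 0.4817 -0.2971  0.1089] F [-0.0797  0.2815 -3.7326] op 0.0569
up 26.57 [ 0.4818 -0.2972  0.195 ] F [ 0.0364 -0.2334 -3.2061] op 0.0571
[ 0.  0. -1.] 0.002211957666712566
```

View pics/s5.png

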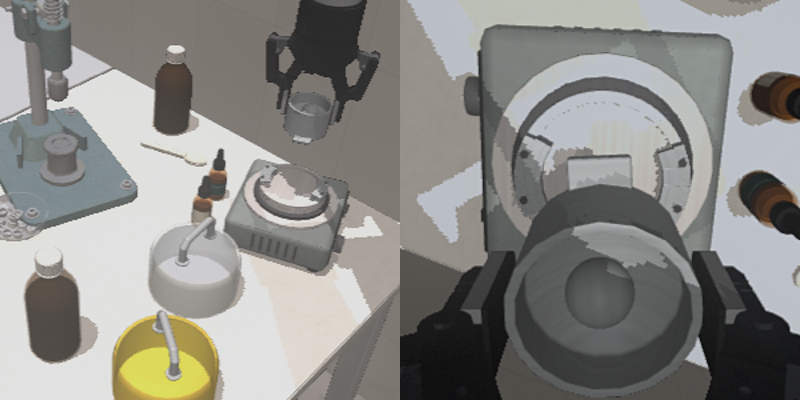

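```bash
python3 - <<'E'
from h import *
st();print(r.sign_off())
E
```

```text
26.68 [ 0.4818 -0.2972  0.195 ] F [-0.0408 -0.2615 -2.9657] op 0.0568
the job is handed in; nothing more can be done
None
```

The job is done and handed in at 26.7 s of the 61 s allowed; sign-off gives no verdict.

- **Cover:** I lifted it off by the bar handle and set it upright on the free table left of the mill, at about (0.50, −0.108). I lowered it slowly until it touched; the wrist force stayed under 10 N.
- **Dish:** I gripped it with the 50 N setting and turned it 1.625 rad (93°) anticlockwise. The wrist force stayed under 6 N throughout. I then lifted it straight up by about 100 mm.
- **Last checks:** The arm was still, with the tool pointing exactly down, and the grip held at 57 mm with the dish's weight on the wrist. The last pictures show the ball in the middle of the dish, the lugs clear of the catches, the cover upright, and the bottles in view still standing. The jar was outside that last crop, but the arm never went near it.
- **Disagreement:** The first estimate of the mill's centre was about 3.5 mm off in y. I corrected it with two opposite wrist views, which agreed, before gripping the dish. No other checks failed.

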